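# Shut and latch the specimen quarantine cage

### The job

Shut the gate of the small quarantine cage: take the latch bar by its round thumb disc, lift the bar and swing the gate in so that the bar passes over the upright lip of the catch, press the gate lightly against its sprung buffer, and let the bar drop fully down behind the lip so that the gate stays latched. Press only gently, do not ram the catch or force the gate, and leave the other things where they are.

Things in the scene. Friction and masses are not known exactly. Their poses are not given: they have to be found in the camera images.
- cage: Grey steel bench cage with wire sides, 150 (x) x 250 (y) x 131 mm high, fixed to the worktop, two capped cups inside. Origin: centre of its underside. x points from the gate side into the cage (gate on the -x side), y to its left seen from the gate side, z up. Nothing of the cage is higher than 131 mm; the gate reaches 134 mm.
- gate_hinge (a point): Point on the gate's vertical hinge line, 131 mm up; at x = -108, y = +104 mm in the cage's frame. The gate leaf (10 mm thick, wire-filled, 187 mm wide from the hinge, z 18 to 134 mm) runs from here along the cage's -y when shut; a tongue on its free edge reaches on to 227 mm.
- gate (a joint): Gate angle about its vertical hinge, rad: 0 = leaf parallel to the cage's front, positive = swung open towards the robot (clockwise from above). Range -0.13 to 1.1; light friction, stays where left. As the catch is adjustable, the latched gate reads anywhere from -0.06 to +0.065, 0.08 less than where the level bar would meet the lip's front.
- latch_bar (a joint): Angle of the latch bar on the gate, rad: 0 = level, down on its rest; positive = free end lifted; upper stop 0.36. It falls by its own weight (about 80 g). Flat steel bar, 10 mm thick, 12 mm high, 166 mm long from its pivot, on the front of the gate; its free end reaches past the gate's free edge to the catch. More than 0.11 is needed to pass over the lip.
- bar_pivot (a point): Middle of the latch bar at its pivot on the gate: 60 mm from the hinge line along the leaf, 15 mm in front of the leaf's middle plane, 115 mm up. x axis of this point = square to the leaf (the pivot's axis), -y = along the leaf to its free edge.
- thumb_disc (a point): Centre of the upright steel thumb disc on the latch bar: 28 mm diameter, 10 mm thick, flat faces parallel to the gate leaf (x axis = square to the leaf, the 10 mm to pinch). 125 mm from the bar's pivot towards the free end and 55 mm above it when level, so 170 mm up. A neck 14 mm wide and 10 mm thick joins it to the bar (bar's top 121 mm up).
- latch_post: Grey post at the cage's front right corner (cage x = -64, y = -114 mm), axes as the cage, origin on the worktop. It carries the dark steel catch: a shelf with a blunt upright lip (the striker) at its robot-side end, and a sprung buffer. The whole catch is screwed on up to 12 mm forward or back (x) of its middle setting, otherwise each time; the setting is not reported, so feel for it.
- lip_mid_setting (a point): Point fixed to the post: top edge of the lip's rear (cage-side) face if the catch were in its middle setting, 125 mm up. The true lip is up to 12 mm off along x. Lip 8 mm thick in front of this, 26 mm wide, 16 mm higher than the lower edge of the level bar. The latched bar lies behind the lip, bearing on it. 220 mm from the hinge line.
- buffer_mid_setting (a point): Point fixed to the post: centre of the free face of the rubber buffer (14 mm diameter) in the middle setting; it shifts along with the catch. It meets the gate's tongue 218 mm from the hinge line. Spring 4 N/mm, 9 mm travel. The bar is clear of the lip once the buffer is in by 1 to 1.5 mm (5 to 7 N at the disc); 2 to 2.5 mm (9 to 12 N at the disc) is ample. Over 20 N on buffer or lip is forcing it.
- cup_beside_mid (a point): Bystander: loose capped specimen cup, 58 mm diameter, 75 mm high, standing to the right of the cage; point half-way up.
- cover_box_mid (a point): Bystander: small loose box 34 x 34 x 22 mm lying on the cage's roof; point at its centre.
- dish_mid (a point): Bystander: loose round dish 62 mm diameter, 15 mm high, on the worktop front right; point at its centre.

How it is judged:
By the outcome, as a careful person would: the job done as asked, in the order asked, and still so for the second after the job is handed in, with the robot touching nothing.
It also fails if it takes over 61 s, if anything falls off the work surface, if the arm or the gripper's body presses on something with over 40 N, if the wrist force passes 120 N, or if a joint passes its speed limit or range.

### The arm

A 6-joint arm with a two-finger parallel gripper is mounted at the origin on a cart in front of the work surface, level with it; the furniture and walls round the work are solid. World frame = base frame: x ahead of the robot, y to its left, z up, the work surface at z = 0. Lengths are in m, angles in rad, forces in N, time in s.
With the tool pointing down it reaches from about 0.375 to 0.975 m from the base axis. Payload 3.8 kg.
Tool frame: the origin (TCP) lies between the finger pads; the fingertips stand tip_reach ahead of it and the grasp point (between the pads) lies 5 mm behind it (tip_reach is the distance from the TCP to the fingertips, in m); z points along the fingers, y is the line along which they close (so a half turn about z gives the same grasp; the last joint's range is limited). The gripper opens to 85 mm and grips with 20 to 120 N. Pads are 22 mm wide; open, the fingers measure 114 mm over their backs; the gripper's body (76 mm by 85 mm) begins 54 mm behind the grasp point. The pads swing forward as they close: fully open they stand 13 mm farther back than shut.
Start: joints at [-1.286, 0.264, 1.604, -0, 1.274, -0.037], TCP at [0.213, -0.64, 0.245] pointing down, gripper open.
Joint ranges: [-2.63, 2.63], [-0.94, 2.18], [0.31, 2.57], [-1.31, 4.45], [0, 2.66], [-2.55, 2.55]. Speed limits (rad/s): [2.57, 2.57, 3.14, 3.14, 3.14, 3.14].

### API

Orientations are given as a rotation vector (axis times angle).
In Python, from bench import * gives the robot as it stands.
- The arm moves only by the shell command python3 -m jog 'ROWS' [FORCE]. ROWS is JSON, a list of rows, each an object of numbers: "grip": the finger opening in cm, from 0 to 8.54; "tx", "ty", "tz": the shift along the tool's x, y, z in cm; "yaw": the turn about the tool's z in rad. In form: [{"grip": .., "tx": .., "ty": .., "tz": .., "yaw": ..}, ...]. A call has 1 to 8 rows; each row is the pose to reach, as a shift and turn from the pose commanded when the call began, along the tool's axes at that moment; what a row does not reach only later rows make up. A row lasts 1/10 s, in which the tool goes at most 50 mm and 8.59 degrees, less where a joint would pass 70% of its speed; a pose out of reach is approached as far as the arm can. A call with a gripper value outside its range is refused whole. The fingers move at their own pace and stop on an object; FORCE is the grip in N (left out, the last holds). Time passes only in rows, so rows that repeat a pose let the fingers close. It gives the time, the measured TCP pose, the force, the opening and the grip force at its end, in the units of the state.
- sense(): the state, without advancing time (a new reading comes with each control period).
- snapshot(name): name is "side" or "top" or "wrist"; returns the picture (384x512x3 uint8, red, green, blue); there is no depth.
- camera_params(name): a dict with "fov_y" (degrees; the focal length in pixels is half the picture's height over the tangent of half this angle, whatever the lens; pixels are square), "cx", "cy" (the principal point, pixels), "rvec" (rotation vector, rad) and "tvec" (3), from world to camera coordinates, as OpenCV has them. Camera axes: x right, y down, z forward; pixel columns grow to the right and rows downward; lengths in m; the calibration is good to about 2 mm. A picture is of the moment at which its call begins: read the wrist's pose just before it. camera_params takes no time and is no camera call; for the wrist camera it gives the pose at the moment of the call.
- sign_off(): hands the job in; it is judged then, once.
Trained networks look in the newest picture that a camera, given by its name, has taken for a name from the list of things; names that differ only in an ending like _2 or _b are one class to them, and where a whole thing is asked for, a point or a joint stands for the part that bears it (a point fixed in the world has none). Each returns a list of dicts, best first, with "confidence" (0 to 1); they miss things now and then, are a little off and sometimes report something else, mostly with a low value. They report only what shows in the picture. A call takes as long as a camera call.
- masks_of(camera, query): "region" (384x512 bool, what is visible of it).
- place_of(camera, query): "centre" ([x, y, z] in m, in the coordinates of the camera as it stood for that picture, good to about 4 mm: a listed point, or the origin of a listed thing).
The state is a dict: "clock": time; "q": joint angles; "dq": joint speeds; "joint_efforts": joint torques, N m; "ee_pos": TCP position; "ee_rot": TCP orientation; "ft_force": force on the tool from outside, world axes, zero at the start; "ft_torque": the same for the moment, N m; "width": finger opening in m; "gripper_force": force on a finger pad.
Only numpy, scipy, OpenCV 4.12 (cv2) and the standard library are available. Lean on these libraries where they do the work, as an engineer would, in place of code of your own. Each camera call takes 0.05 s, during which the arm holds its last target. There are 200 camera calls.

## Working session

There is one attempt and no reset: what is moved stays moved. The work goes in short steps, Python scripts to look and compute and a shell command to move; the robot and the scene stay as the last step left them, time stands still between calls to the robot, and variables do not carry over. Pictures are saved under pics/ and viewed, at most 10 in all, crops included, and the job is handed in when it is done.

```bash
mkdir -p pics
cat > h.py <<'E'
from bench import *
import numpy as np, cv2
from scipy.spatial.transform import Rotation as R
def look(cam,names):
    im=snapshot(cam); p=camera_params(cam); Rm=R.from_rotvec(p["rvec"]).as_matrix(); t=np.array(p["tvec"])
    out={}
    for n in names:
        r=place_of(cam,n)
        for d in r[:2]:
            w=Rm.T@(np.array(d["centre"])-t); print(cam,n,round(d["confidence"],2),np.round(w,4))
    return im
E
python3 - <<'E'
from h import *
s=sense(); print({k:np.round(v,3) for k,v in s.items()})
N=["cage","gate_hinge","bar_pivot","thumb_disc","latch_post","lip_mid_setting","buffer_mid_setting","cup_beside_mid","dish_mid","cover_box_mid"]
a=look("side",N); b=look("top",N)
cv2.imwrite("pics/a.png",cv2.resize(np.vstack([a,b])[:,:,::-1],(400,600)))
cv2.imwrite("pics/a.png",np.vstack([a,b])[:,:,::-1][:, :] if 0 else cv2.resize(np.hstack([a,b])[:,:,::-1],(800,300)))
E
```

```text
{'clock': np.float64(0.0), 'q': array([-1.286,  0.265,  1.605, -0.   ,  1.274, -0.037]), 'dq': array([ 0.   , -0.001, -0.001, -0.   ,  0.   , -0.001]), 'joint_efforts': array([-1.0000e-03, -5.1512e+01, -3.6731e+01, -0.0000e+00,  1.3000e-02,
        0.0000e+00]), 'ee_pos': array([ 0.213, -0.64 ,  0.244]), 'ee_rot': array([-3.099, -0.503,  0.   ]), 'ft_force': array([ 0.415, -0.267, -0.18 ]), 'ft_torque': array([-0.05 ,  0.004, -0.015]), 'gripper_force': np.float64(0.0), 'width': np.float64(0.085)}
side cage 0.89 [ 0.6975 -0.0601  0.005 ]
side cage 0.29 [ 0.706  -0.2596  0.0381]
side gate_hinge 0.69 [0.5791 0.0347 0.1345]
side bar_pivot 0.65 [ 0.5454 -0.0157  0.1149]
side thumb_disc 0.71 [ 0.6498 -0.1796 -0.0025]
side thumb_disc 0.52 [ 0.4835 -0.1258  0.1692]
side latch_post 0.68 [ 0.6527 -0.1809 -0.    ]
side lip_mid_setting 0.8 [ 0.5835 -0.1875  0.1219]
side buffer_mid_setting 0.73 [ 0.6052 -0.1871  0.0677]
side cup_beside_mid 0.98 [ 0.7061 -0.2606  0.0356]
side dish_mid 0.61 [ 0.4636 -0.3567  0.0061]
side cover_box_mid 0.66 [ 0.7404 -0.0282  0.1451]
top cage 0.59 [ 0.6972 -0.0646  0.    ]
top gate_hinge 0.94 [0.5804 0.0292 0.1319]
top bar_pivot 0.84 [ 0.5385 -0.0184  0.119 ]
top bar_pivot 0.32 [ 0.6062 -0.189   0.0717]
top thumb_disc 0.81 [ 0.484  -0.1292  0.166 ]
top latch_post 0.58 [ 0.6467 -0.1803  0.0057]
top latch_post 0.27 [ 0.485  -0.1282  0.1644]
top lip_mid_setting 0.6 [ 0.587  -0.1872  0.1273]
top buffer_mid_setting 0.84 [ 0.6056 -0.1899  0.0712]
top cup_beside_mid 0.84 [ 0.7084 -0.2644  0.0403]
top dish_mid 0.87 [ 0.4611 -0.3575  0.0102]
top cover_box_mid 0.57 [ 0.7354 -0.0344  0.1408]
```

View pics/a.png

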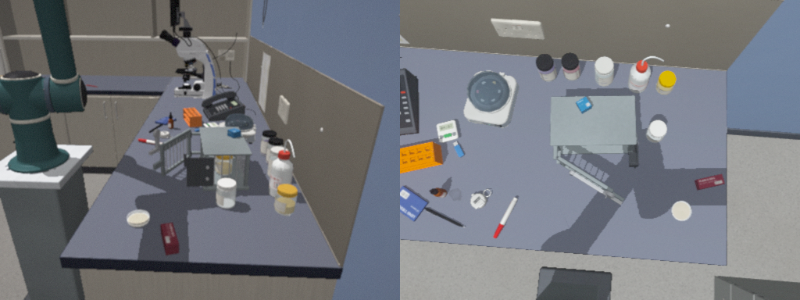

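```bash
cat >> h.py <<'E'
def to(p,ang=None):
    "shift in cm along tool axes to world TCP p; yaw so that tool y points to world angle ang (mod pi)"
    s=sense(); M=R.from_rotvec(s["ee_rot"]).as_matrix(); d=M.T@(np.array(p)-s["ee_pos"])*100
    y=0
    if ang is not None:
        a=np.arctan2(M[1,1],M[0,1]); y=-((ang-a+np.pi/2)%np.pi-np.pi/2)
    print("shift cm",np.round(d,2),"yaw",round(y,3))
E
python3 - <<'E'
from h import *
import bench; print(globals().get("tip_reach"),[n for n in dir(bench) if n[0]!='_'])
to([.4837,-.1275,.26],np.radians(-26.4))
E
```

```text
0.014 ['IKError', 'camera_params', 'masks_of', 'place_of', 'sense', 'sign_off', 'snapshot', 'tip_reach']
shift cm [ 41.86 -40.11  -1.47] yaw -0.788
```

```bash
T='{"grip":8.5,"tx":41.9,"ty":-40.1,"tz":-1.5,"yaw":-0.788}'; python3 -m jog '[{"grip":6,"tx":41.9,"ty":-40.1,"tz":-1.5,"yaw":-0.788},{"grip":6,"tx":41.9,"ty":-40.1,"tz":-1.5,"yaw":-0.788},{"grip":6,"tx":41.9,"ty":-40.1,"tz":-1.5,"yaw":-0.788},{"grip":6,"tx":41.9,"ty":-40.1,"tz":-1.5,"yaw":-0.788},{"grip":6,"tx":41.9,"ty":-40.1,"tz":-1.5,"yaw":-0.788},{"grip":6,"tx":41.9,"ty":-40.1,"tz":-1.5,"yaw":-0.788},{"grip":6,"tx":41.9,"ty":-40.1,"tz":-1.5,"yaw":-0.788},{"grip":6,"tx":41.9,"ty":-40.1,"tz":-1.5,"yaw":-0.788}]' 30
python3 -c '
from h import *
to([.4837,-.1275,.26],np.radians(-26.4))'
```

```text
clock: 1.9
ee_pos: [0.4007, -0.2849, 0.2561]
ee_rot: [2.67, 1.654, 0.001]
ft_force: [0.5, -0.5, 0.6]
width: 0.0597
gripper_force: 0.0
shift cm [17.79  0.42 -0.39] yaw -0.001
```

```bash
python3 -m jog '[{"grip":6,"tx":17.8,"ty":0.4,"tz":-0.4},{"grip":6,"tx":17.8,"ty":0.4,"tz":-0.4},{"grip":6,"tx":17.8,"ty":0.4,"tz":-0.4},{"grip":6,"tx":17.8,"ty":0.4,"tz":-0.4},{"grip":6,"tx":17.8,"ty":0.4,"tz":-0.4},{"grip":6,"tx":17.8,"ty":0.4,"tz":-0.4}]'
python3 -c '
from h import *
a=look("wrist",["thumb_disc","bar_pivot","gate_hinge","lip_mid_setting"])
cv2.imwrite("pics/b.png",a[:,:,::-1])
to([.4837,-.1275,.165],np.radians(-26.4))'
```

```text
shift cm [17.99  0.41  9.07] yaw 0.001invalid input at $[0]: expected keys grip, tx, ty, tz, yaw
```

View pics/b.png

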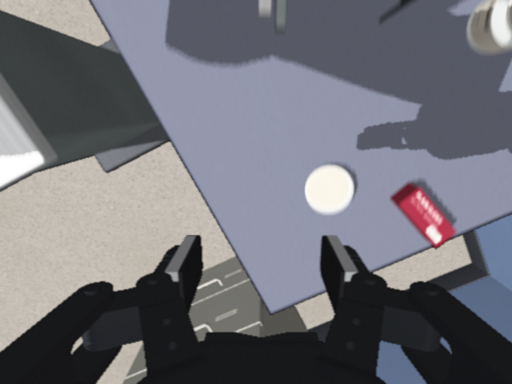

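The move was refused because the yaw key was missing. The wrist picture shows the fingers at the bottom, the dish at about (330,190), and the disc's edge at the top at about (275,10). I'll repeat the move with all keys.

```bash
python3 -m jog '[{"grip":6,"tx":17.8,"ty":0.4,"tz":-0.4,"yaw":0},{"grip":6,"tx":17.8,"ty":0.4,"tz":-0.4,"yaw":0},{"grip":6,"tx":17.8,"ty":0.4,"tz":-0.4,"yaw":0},{"grip":6,"tx":17.8,"ty":0.4,"tz":-0.4,"yaw":0},{"grip":6,"tx":17.8,"ty":0.4,"tz":-0.4,"yaw":0},{"grip":6,"tx":17.8,"ty":0.4,"tz":-0.4,"yaw":0}]'
python3 -c '
from h import *
a=look("wrist",["thumb_disc","bar_pivot","gate_hinge","lip_mid_setting"])
cv2.imwrite("pics/c.png",a[:,:,::-1])
to([.4837,-.1275,.165],np.radians(-26.4))'
```

```text
clock: 2.75
ee_pos: [0.4827, -0.1303, 0.2594]
ee_rot: [2.67, 1.654, -0.002]
ft_force: [-0.2, -0.2, 0.0]
width: 0.0599
gripper_force: 0.0
wrist thumb_disc 0.89 [ 0.4832 -0.1244  0.1667]
wrist bar_pivot 0.66 [ 0.5431 -0.0141  0.1165]
wrist lip_mid_setting 0.62 [ 0.5885 -0.1855  0.1219]
shift cm [ 0.33 -0.01  9.45] yaw -0.003
```

View pics/c.png

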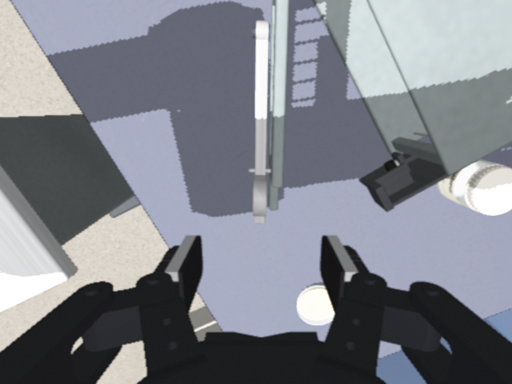

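```bash
python3 -m jog '[{"grip":6,"tx":0.35,"ty":0,"tz":4.7,"yaw":0},{"grip":6,"tx":0.35,"ty":0,"tz":9.4,"yaw":0},{"grip":6,"tx":0.35,"ty":0,"tz":9.4,"yaw":0},{"grip":3,"tx":0.35,"ty":0,"tz":9.4,"yaw":0},{"grip":1.8,"tx":0.35,"ty":0,"tz":9.4,"yaw":0}]'
python3 -c '
from h import *
a=look("wrist",["thumb_disc"])
cv2.imwrite("pics/d.png",a[:,:,::-1])'
```

```text
clock: 3.5
ee_pos: [0.4861, -0.1269, 0.1683]
ee_rot: [2.668, 1.653, 0.004]
ft_force: [0.6, -0.0, 0.6]
width: 0.0315
gripper_force: 0.0
wrist thumb_disc 0.75 [ 0.4823 -0.1229  0.171 ]
```

View pics/d.png

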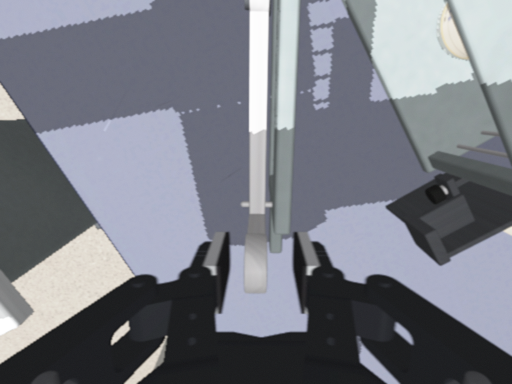

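The disc (255,265) stands between the pads, with the bar parallel to them. I'm closing the fingers.

```bash
python3 -m jog '[{"grip":1.2,"tx":0,"ty":0,"tz":0,"yaw":0},{"grip":0.6,"tx":0,"ty":0,"tz":0,"yaw":0},{"grip":0.5,"tx":0,"ty":0,"tz":0,"yaw":0},{"grip":0.5,"tx":0,"ty":0,"tz":0,"yaw":0},{"grip":0.5,"tx":0,"ty":0,"tz":0,"yaw":0}]' 30
cat >> h.py <<'E'
H=np.array([.580,.0315]); YAW=0.108
def disc(g,th):
    a=.125*np.cos(th)-.055*np.sin(th); u=.055*np.cos(th)+.125*np.sin(th); c=YAW-g
    v=np.array([-.015,-.06-a]); return np.array([*(H+[v[0]*np.cos(c)-v[1]*np.sin(c),v[0]*np.sin(c)+v[1]*np.cos(c)]),.115+u])
def plan(g0,th0,pts):
    "shifts from present pose (disc at g0,th0) in cm/rad"
    s=sense(); M=R.from_rotvec(s["ee_rot"]).as_matrix(); d0=disc(g0,th0)
    for g,t in pts: print((g,t),np.round(M.T@(disc(g,t)-d0)*100,2),"yaw",round(g-g0,3))
E
python3 -c '
from h import *
s=sense(); print(s["ee_pos"],s["width"],s["gripper_force"],s["ft_force"],s["ft_torque"]);
M=R.from_rotvec(s["ee_rot"]).as_matrix(); print("y ang",np.arctan2(M[1,1],M[0,1]))
for g in (.54,.56,.58,.6): print(g,disc(g,0))
plan(.57,0,[(.57,.1),(.57,.2),(.45,.2),(.33,.2),(.21,.2),(.14,.2)])'
```

```text
clock: 4.1
ee_pos: [0.4859, -0.1265, 0.1677]
ee_rot: [2.668, 1.653, 0.004]
ft_force: [-1.2, -0.6, 6.4]
width: 0.0092
gripper_force: 34.3
[ 0.48587824 -0.12651579  0.16772474] 0.009223616518324613 34.338257052440895 [-1.21500466 -0.64002599  6.44583138] [ 0.00283203  0.18273098 -0.17194826]
y ang -0.4610813303528729
0.54 [ 0.48892079 -0.13022377  0.17      ]
0.56 [ 0.48570474 -0.12836996  0.17      ]
0.58 [ 0.48252641 -0.12645221  0.17      ]
0.6 [ 0.47938707 -0.12447128  0.17      ]
(0.57, 0.1) [ 0.61  0.01 -1.22] yaw 0.0
(0.57, 0.2) [ 1.34  0.01 -2.37] yaw 0.0
(0.45, 0.2) [ 1.28  2.07 -2.37] yaw -0.12
(0.33, 0.2) [ 1.47  4.13 -2.36] yaw -0.24
(0.21, 0.2) [ 1.91  6.15 -2.35] yaw -0.36
(0.14, 0.2) [ 2.27  7.3  -2.35] yaw -0.43
```

```bash
python3 -m jog '[{"grip":0.5,"tx":0.3,"ty":0,"tz":-0.6,"yaw":0},{"grip":0.5,"tx":0.6,"ty":0,"tz":-1.2,"yaw":0},{"grip":0.5,"tx":1.0,"ty":0,"tz":-1.8,"yaw":0},{"grip":0.5,"tx":1.35,"ty":0,"tz":-2.4,"yaw":0},{"grip":0.5,"tx":1.35,"ty":0,"tz":-2.4,"yaw":0}]'
python3 -c '
from h import *
a=look("wrist",["thumb_disc"]); b=snapshot("side")
cv2.imwrite("pics/e.png",np.hstack([cv2.resize(a,(400,300)),cv2.resize(b[120:270,160:360],(400,300))])[:,:,::-1])
plan(.57,.2,[(.45,.2),(.33,.2),(.25,.2),(.17,.2)])'
```

```text
clock: 4.6
ee_pos: [0.4912, -0.1133, 0.1905]
ee_rot: [2.669, 1.655, 0.002]
ft_force: [1.0, -2.2, -1.2]
width: 0.0094
gripper_force: 33.6
wrist thumb_disc 0.82 [ 0.4905 -0.1129  0.19  ]
(0.45, 0.2) [-0.06  2.06  0.  ] yaw -0.12
(0.33, 0.2) [0.13 4.12 0.  ] yaw -0.24
(0.25, 0.2) [0.39 5.47 0.01] yaw -0.32
(0.17, 0.2) [0.76 6.8  0.01] yaw -0.4
```

View pics/e.png

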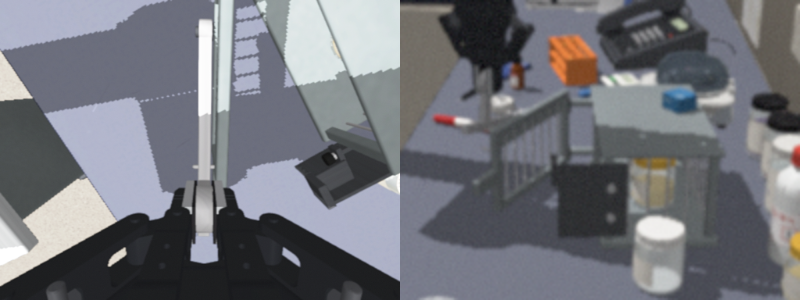

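The wrist view (left half) shows the disc pinched at about (203,210). The TCP has risen 23 mm with little force, so the bar is lifted. Next I'll swing the gate to about 0.17 rad.

```bash
python3 -m jog '[{"grip":0.5,"tx":-0.05,"ty":1.03,"tz":0,"yaw":-0.06},{"grip":0.5,"tx":-0.06,"ty":2.06,"tz":0,"yaw":-0.12},{"grip":0.5,"tx":0.02,"ty":3.1,"tz":0,"yaw":-0.18},{"grip":0.5,"tx":0.13,"ty":4.12,"tz":0,"yaw":-0.24},{"grip":0.5,"tx":0.39,"ty":5.47,"tz":0,"yaw":-0.32},{"grip":0.5,"tx":0.76,"ty":6.8,"tz":0,"yaw":-0.4},{"grip":0.5,"tx":0.76,"ty":6.8,"tz":0,"yaw":-0.4}]'
python3 -c '
from h import *
a=look("wrist",["thumb_disc","lip_mid_setting","bar_pivot"])
cv2.imwrite("pics/f.png",a[:,:,::-1])
plan(.17,.2,[(.14,.2),(.11,.2),(.09,.2),(.07,.2),(.05,.2),(.03,.2)])'
```

```text
clock: 5.45
ee_pos: [0.5561, -0.1377, 0.19]
ee_rot: [2.286, 2.153, 0.001]
ft_force: [-0.5, -3.4, 2.0]
width: 0.0093
gripper_force: 33.6
wrist thumb_disc 0.95 [ 0.5543 -0.1369  0.1877]
wrist lip_mid_setting 0.7 [ 0.5863 -0.1896  0.1199]
(0.14, 0.2) [-0.04  0.52  0.  ] yaw -0.03
(0.11, 0.2) [-0.06  1.03  0.  ] yaw -0.06
(0.09, 0.2) [-0.06  1.38  0.  ] yaw -0.08
(0.07, 0.2) [-0.06  1.72  0.  ] yaw -0.1
(0.05, 0.2) [-0.06  2.06  0.  ] yaw -0.12
(0.03, 0.2) [-0.04  2.41  0.  ] yaw -0.14
```

View pics/f.png

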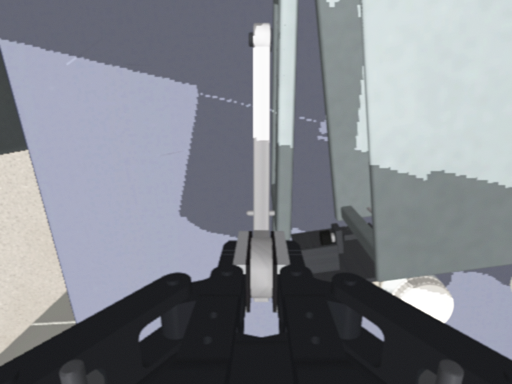

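```bash
python3 -m jog '[{"grip":0.5,"tx":-0.04,"ty":0.5,"tz":0,"yaw":-0.03},{"grip":0.5,"tx":-0.06,"ty":0.9,"tz":0,"yaw":-0.053},{"grip":0.5,"tx":-0.06,"ty":1.2,"tz":0,"yaw":-0.07},{"grip":0.5,"tx":-0.06,"ty":1.2,"tz":0,"yaw":-0.07}]'
python3 -m jog '[{"grip":0.5,"tx":0,"ty":0.15,"tz":0,"yaw":-0.009},{"grip":0.5,"tx":0,"ty":0.15,"tz":0,"yaw":-0.009}]'
python3 -m jog '[{"grip":0.5,"tx":0,"ty":0.15,"tz":0,"yaw":-0.009},{"grip":0.5,"tx":0,"ty":0.15,"tz":0,"yaw":-0.009}]'
```

```text
clock: 6.05
ee_pos: [0.5673, -0.139, 0.19]
ee_rot: [2.21, 2.232, 0.0]
ft_force: [1.2, -4.2, 4.3]
width: 0.0094
gripper_force: 33.9
clock: 6.25
ee_pos: [0.5686, -0.139, 0.19]
ee_rot: [2.2, 2.241, -0.0]
ft_force: [1.6, -5.5, 3.7]
width: 0.0097
gripper_force: 34.0
clock: 6.45
ee_pos: [0.5701, -0.1391, 0.1901]
ee_rot: [2.19, 2.251, -0.0]
ft_force: [1.3, -5.1, 4.2]
width: 0.0095
gripper_force: 34.1
```

```bash
for i in 1; do python3 -m jog '[{"grip":0.5,"tx":0,"ty":0.15,"tz":0,"yaw":-0.009},{"grip":0.5,"tx":0,"ty":0.15,"tz":0,"yaw":-0.009}]' | grep -E "pos|ft"; done
python3 -m jog '[{"grip":0.5,"tx":0,"ty":0.15,"tz":0,"yaw":-0.009},{"grip":0.5,"tx":0,"ty":0.15,"tz":0,"yaw":-0.009}]' | grep -E "pos|ft"
python3 -m jog '[{"grip":0.5,"tx":0,"ty":0.1,"tz":0,"yaw":-0.006},{"grip":0.5,"tx":0,"ty":0.1,"tz":0,"yaw":-0.006}]' | grep -E "pos|ft"
```

```text
ee_pos: [0.5716, -0.1392, 0.1901]
ft_force: [1.8, -5.8, 4.7]
ee_pos: [0.5732, -0.1392, 0.1902]
ft_force: [1.5, -5.7, 4.0]
ee_pos: [0.5742, -0.1393, 0.1902]
ft_force: [2.7, -6.1, 4.6]
```

```bash
python3 -m jog '[{"grip":0.5,"tx":-0.05,"ty":0.1,"tz":0,"yaw":-0.006},{"grip":0.5,"tx":-0.05,"ty":0.1,"tz":0,"yaw":-0.006}]' | grep -E "pos|ft"
python3 -m jog '[{"grip":0.5,"tx":0,"ty":0.1,"tz":0,"yaw":-0.006},{"grip":0.5,"tx":0,"ty":0.1,"tz":0,"yaw":-0.006}]' | grep -E "pos|ft"
python3 -m jog '[{"grip":0.5,"tx":0,"ty":0.1,"tz":0,"yaw":-0.006},{"grip":0.5,"tx":0,"ty":0.1,"tz":0,"yaw":-0.006}]' | grep -E "pos|ft"
```

```text
ee_pos: [0.5751, -0.1394, 0.1901]
ft_force: [1.8, -4.4, 2.9]
ee_pos: [0.5761, -0.1394, 0.1901]
ft_force: [1.2, -4.3, 4.1]
ee_pos: [0.5772, -0.1394, 0.1902]
ft_force: [1.0, -5.5, 4.5]
```

```bash
ok(){ python3 -c '
from h import *
s=sense();f=s["ft_force"];print(s["ee_pos"].round(4) if hasattr(s["ee_pos"],"round") else s["ee_pos"],np.round(f,1));exit(f[0]<-3.5)'; }
python3 -m jog '[{"grip":0.5,"tx":-0.03,"ty":0.1,"tz":0,"yaw":-0.006},{"grip":0.5,"tx":-0.03,"ty":0.1,"tz":0,"yaw":-0.006}]' >/dev/null; ok && 
python3 -m jog '[{"grip":0.5,"tx":0,"ty":0.1,"tz":0,"yaw":-0.006},{"grip":0.5,"tx":0,"ty":0.1,"tz":0,"yaw":-0.006}]' >/dev/null; ok &&
python3 -m jog '[{"grip":0.5,"tx":0,"ty":0.1,"tz":0,"yaw":-0.006},{"grip":0.5,"tx":0,"ty":0.1,"tz":0,"yaw":-0.006}]' >/dev/null; ok &&
python3 -m jog '[{"grip":0.5,"tx":-0.03,"ty":0.1,"tz":0,"yaw":-0.006},{"grip":0.5,"tx":-0.03,"ty":0.1,"tz":0,"yaw":-0.006}]' >/dev/null; ok
```

```text
[ 0.5782 -0.1395  0.1901] [ 1.9 -5.1  3.9]
[ 0.5782 -0.1395  0.1901] [ 1.9 -5.1  3.9]
[ 0.5782 -0.1395  0.1901] [ 1.9 -5.1  3.9]
[ 0.5782 -0.1395  0.1901] [ 1.9 -5.1  3.9]False
False
False
False
```

```bash
cat > ok.py <<'E'
from h import *
s=sense();f=s["ft_force"];print(np.round(s["ee_pos"],4),np.round(f,1));exit(int(f[0]<-3.5))
E
python3 -m jog '[{"grip":0.5,"tx":-0.03,"ty":0.1,"tz":0,"yaw":-0.006},{"grip":0.5,"tx":-0.03,"ty":0.1,"tz":0,"yaw":-0.006}]' >/dev/null; python3 ok.py && 
python3 -m jog '[{"grip":0.5,"tx":0,"ty":0.1,"tz":0,"yaw":-0.006},{"grip":0.5,"tx":0,"ty":0.1,"tz":0,"yaw":-0.006}]' >/dev/null && python3 ok.py &&
python3 -m jog '[{"grip":0.5,"tx":0,"ty":0.1,"tz":0,"yaw":-0.006},{"grip":0.5,"tx":0,"ty":0.1,"tz":0,"yaw":-0.006}]' >/dev/null && python3 ok.py &&
python3 -m jog '[{"grip":0.5,"tx":-0.03,"ty":0.1,"tz":0,"yaw":-0.006},{"grip":0.5,"tx":-0.03,"ty":0.1,"tz":0,"yaw":-0.006}]' >/dev/null && python3 ok.py
```

```text
[ 0.5792 -0.1396  0.19  ] [ 2.  -4.2  2.9]
[ 0.5802 -0.1395  0.19  ] [ 1.6 -5.   4.1]
[ 0.5812 -0.1395  0.1901] [ 1.7 -4.8  4.8]
[ 0.5822 -0.1396  0.19  ] [ 0.9 -4.5  4.6]
```

```bash
python3 -m jog '[{"grip":0.5,"tx":-0.03,"ty":0.1,"tz":0,"yaw":-0.006},{"grip":0.5,"tx":-0.03,"ty":0.1,"tz":0,"yaw":-0.006}]' >/dev/null; python3 ok.py && 
python3 -m jog '[{"grip":0.5,"tx":0,"ty":0.1,"tz":0,"yaw":-0.006},{"grip":0.5,"tx":0,"ty":0.1,"tz":0,"yaw":-0.006}]' >/dev/null && python3 ok.py &&
python3 -m jog '[{"grip":0.5,"tx":-0.03,"ty":0.1,"tz":0,"yaw":-0.006},{"grip":0.5,"tx":-0.03,"ty":0.1,"tz":0,"yaw":-0.006}]' >/dev/null && python3 ok.py &&
python3 -m jog '[{"grip":0.5,"tx":0,"ty":0.1,"tz":0,"yaw":-0.006},{"grip":0.5,"tx":0,"ty":0.1,"tz":0,"yaw":-0.006}]' >/dev/null && python3 ok.py &&
python3 -m jog '[{"grip":0.5,"tx":-0.03,"ty":0.1,"tz":0,"yaw":-0.006},{"grip":0.5,"tx":-0.03,"ty":0.1,"tz":0,"yaw":-0.006}]' >/dev/null && python3 ok.py &&
python3 -m jog '[{"grip":0.5,"tx":0,"ty":0.1,"tz":0,"yaw":-0.006},{"grip":0.5,"tx":0,"ty":0.1,"tz":0,"yaw":-0.006}]' >/dev/null && python3 ok.py
```

```text
[ 0.5831 -0.1397  0.1899] [ 2.3 -4.9  3. ]
[ 0.5835 -0.1397  0.1898] [-0.1 -6.   4.9]
[ 0.5839 -0.1398  0.1896] [-1.1 -5.9  4.9]
[ 0.5843 -0.1399  0.1895] [-3.5 -6.5  6.8]
```

```bash
python3 -m jog '[{"grip":0.5,"tx":0,"ty":0.1,"tz":0,"yaw":0},{"grip":0.5,"tx":0,"ty":0.1,"tz":0,"yaw":0}]' >/dev/null; python3 ok.py
python3 -m jog '[{"grip":0.5,"tx":-0.03,"ty":0.1,"tz":0,"yaw":0},{"grip":0.5,"tx":-0.03,"ty":0.1,"tz":0,"yaw":0}]' >/dev/null; python3 ok.py
python3 -c '
from h import *
plan(-.01,.19,[(-.01,.14),(-.01,.09),(-.01,.04),(-.01,0)])'
```

```text
[ 0.5847 -0.14    0.1894] [-4.8 -7.7  7.3]
[ 0.585  -0.1401  0.1891] [-5.8 -7.3  7. ]
(-0.01, 0.14) [-0.37  0.    0.57] yaw 0.0
(-0.01, 0.09) [-0.72  0.    1.16] yaw 0.0
(-0.01, 0.04) [-1.03  0.01  1.77] yaw 0.0
(-0.01, 0) [-1.26  0.01  2.26] yaw 0.0
```

```bash
python3 -m jog '[{"grip":0.5,"tx":0,"ty":0.05,"tz":0,"yaw":0},{"grip":0.5,"tx":-0.2,"ty":0.05,"tz":0.3,"yaw":0},{"grip":0.5,"tx":-0.4,"ty":0.05,"tz":0.6,"yaw":0},{"grip":0.5,"tx":-0.4,"ty":0.05,"tz":0.6,"yaw":0}]' >/dev/null; python3 ok.py
python3 -m jog '[{"grip":0.5,"tx":-0.15,"ty":0,"tz":0.25,"yaw":0},{"grip":0.5,"tx":-0.3,"ty":0,"tz":0.5,"yaw":0},{"grip":0.5,"tx":-0.3,"ty":0,"tz":0.5,"yaw":0}]' >/dev/null; python3 ok.py
```

```text
[ 0.5854 -0.1442  0.1824] [-6.8 -7.5  6.9]
[ 0.5857 -0.147   0.1772] [-6.5 -7.3  5.5]
```

```bash
python3 -m jog '[{"grip":0.5,"tx":-0.15,"ty":0,"tz":0.25,"yaw":0},{"grip":0.5,"tx":-0.3,"ty":0,"tz":0.5,"yaw":0},{"grip":0.5,"tx":-0.3,"ty":0,"tz":0.5,"yaw":0}]' >/dev/null; python3 ok.py
python3 -m jog '[{"grip":0.5,"tx":-0.15,"ty":0,"tz":0.2,"yaw":0},{"grip":0.5,"tx":-0.25,"ty":0,"tz":0.4,"yaw":0},{"grip":0.5,"tx":-0.25,"ty":0,"tz":0.4,"yaw":0}]' >/dev/null; python3 ok.py
```

```text
[ 0.5859 -0.1495  0.1719] [-6.8 -5.6  5.7]
[ 0.5861 -0.1514  0.1678] [-6.8 -5.   3.8]
```

```bash
python3 -m jog '[{"grip":0.5,"tx":-0.05,"ty":0,"tz":0.1,"yaw":0},{"grip":0.5,"tx":-0.05,"ty":-0.2,"tz":0.1,"yaw":0},{"grip":0.5,"tx":-0.05,"ty":-0.3,"tz":0.1,"yaw":0},{"grip":0.5,"tx":-0.05,"ty":-0.3,"tz":0.1,"yaw":0}]' >/dev/null; python3 ok.py
python3 -c '
from h import *
a=look("wrist",["thumb_disc"]); cv2.imwrite("pics/g.png",a[:,:,::-1])'
```

```text
[ 0.5853 -0.1516  0.1677] [-3.2  0.5  3.9]
wrist thumb_disc 0.58 [ 0.5831 -0.1504  0.168 ]
```

View pics/g.png

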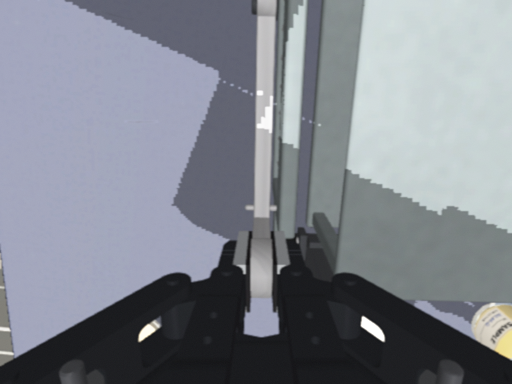

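The gate is shut, with the disc at about (262,265), and the TCP is back at its level height of 0.1677 m. I'm releasing the disc and moving up.

```bash
python3 -m jog '[{"grip":2,"tx":0,"ty":0,"tz":0,"yaw":0},{"grip":4,"tx":0,"ty":0,"tz":0,"yaw":0},{"grip":5,"tx":0,"ty":0,"tz":0,"yaw":0},{"grip":5,"tx":0,"ty":0,"tz":0,"yaw":0},{"grip":5,"tx":0,"ty":0,"tz":-3,"yaw":0},{"grip":5,"tx":0,"ty":0,"tz":-7,"yaw":0},{"grip":5,"tx":-3,"ty":-2,"tz":-11,"yaw":0},{"grip":5,"tx":-3,"ty":-2,"tz":-11,"yaw":0}]'
python3 -c '
from h import *
a=look("wrist",["thumb_disc","bar_pivot","lip_mid_setting"]);look("top",["thumb_disc"]);b=look("side",["thumb_disc","cup_beside_mid","dish_mid","cover_box_mid"])
cv2.imwrite("pics/h.png",np.hstack([cv2.resize(a[150:,180:480],(390,304)),cv2.resize(b[120:270,200:350],(300,300))[:,:] if 0 else cv2.resize(b[130:280,160:360],(405,304))])[:,:,::-1])'
```

```text
clock: 12.45
ee_pos: [0.573, -0.1881, 0.2856]
ee_rot: [2.075, 2.344, 0.004]
ft_force: [0.9, -0.0, 1.0]
width: 0.0502
gripper_force: 0.0
wrist thumb_disc 0.57 [ 0.5814 -0.151   0.1644]
wrist bar_pivot 0.77 [ 0.5774 -0.0247  0.1133]
wrist lip_mid_setting 0.64 [ 0.5868 -0.1841  0.1204]
top thumb_disc 0.71 [ 0.5685 -0.0327  0.12  ]
top thumb_disc 0.69 [ 0.5858 -0.1557  0.1669]
side thumb_disc 0.51 [ 0.5845 -0.1514  0.1729]
side cup_beside_mid 0.95 [ 0.7057 -0.2586  0.0378]
side dish_mid 0.67 [ 0.4678 -0.3576  0.0072]
side cover_box_mid 0.52 [ 0.7443 -0.0286  0.1461]
```

View pics/h.png

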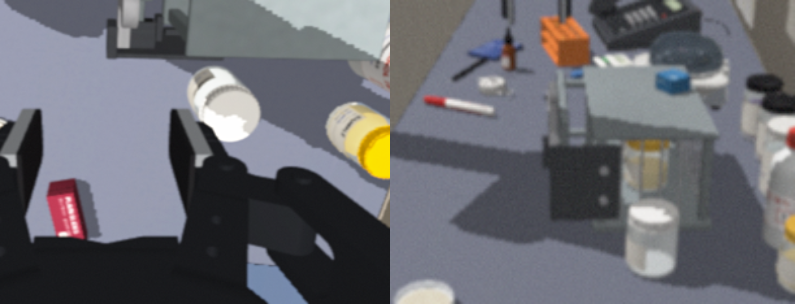

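The side view shows the gate shut. The wrist crop cuts the catch off at about (130,20), so I'll zoom in there.

```bash
python3 -c '
from h import *
a=snapshot("wrist"); cv2.imwrite("pics/i.png",cv2.resize(a[80:215,210:350],(600,579),interpolation=cv2.INTER_CUBIC)[:,:,::-1])'
```

```text
(no output)
```

View pics/i.png

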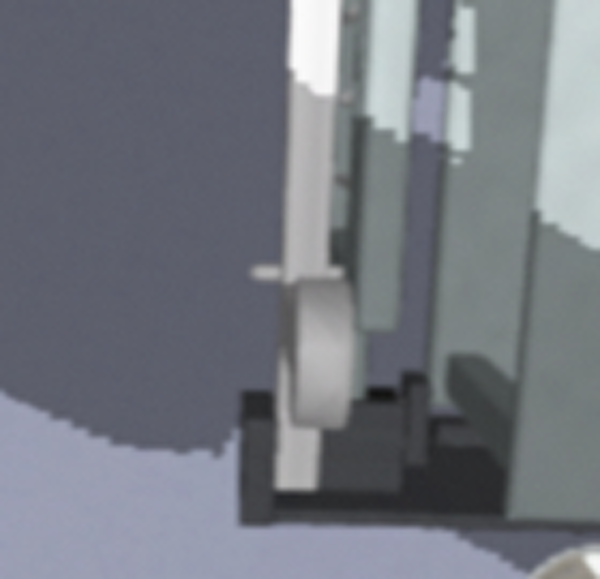

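The bar's end (295,465) lies down right behind the lip (258,465), bearing on it. The gate is latched and the robot is clear.

```bash
python3 -c '
from bench import *
print(sign_off())'
```

```text
the job is handed in; nothing more can be done
None
```

The gate is shut and latched: the last wrist picture shows the bar down behind the lip, the highest force I read while pressing was about 7–9 N towards the buffer, the cup, dish and box are where they were, and I handed the job in after about 12.7 s on the robot's clock with the gripper clear.

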